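Load a driver module into the test socket, lock it and tag it

TASK

Put the lamp driver module into the pocket of the test socket, pressed fully home, then swing the locking lever all the way shut over it, and then hang the red tag by its hole on the pin of the socket's tag post to mark the socket as in use. The lever may be in the way of the pocket at first. Leave the two lamps, the yellow tape and the screw tray beside the work where they stand.

Things in the scene. Friction and masses are not known exactly. Their poses are not given: they have to be found in the camera images.
- module: Lamp driver module, to be plugged in: an upright rectangular block, 46 mm (its x) by 80 mm (its y) by 58 mm high, bare aluminium with orange end caps and dark cooling slots on top, 0.25 kg. Origin: centre of its underside. It stands on the table and fits the pocket either way round. Best held across the 46 mm, in its upper half.
- fixture: Test socket, fixed: grey base 142 (x from -42 to +100) x 150 (y) x 10 mm. Origin: on the table under the pocket's centre, z up; the pocket's long side runs along y. Lever pivot column (radius 11 mm) at y = +58 mm, steel stop 80 mm high at x = +15, y = -60 mm, tag post at x = +78 mm: dark column 26 mm in diameter up to z = 96 mm, on it a steel pin up to z = 144 mm.
- pocket (a point): Centre of the pocket's floor, 10 mm above the table; axes as the fixture's. The pocket is 50 mm (x) by 84 mm (y), 2 mm clearance on each side of the module, with black walls 6 mm thick whose tops are 18 mm above the floor (28 mm above the table).
- lever (a joint): Angle (rad, 0 to 1.85) of the yellow lever that swings level about the pivot column. 0 = shut: over the module's middle, pointing to the fixture's -y; it opens toward -x (clockwise from above). Bar 18 mm wide, 122 mm long from the pivot, 71 to 80 mm above the table, 3 mm over a seated module. The pocket is free above about 1.5 rad. Stiff hinge (2 to 3 N at the knob), stays where left.
- lever_knob (a point): Centre of the lever's upright red knob, a cylinder of 18 mm diameter and 32 mm height standing on the bar 112 mm from the pivot, from 80 to 112 mm above the table. This point is 96 mm above the table.
- peg_tip (a point): Tip of the steel pin of the tag post, 144 mm above the table; the pin is upright, 10 mm in diameter, its last 8 mm tapered, and stands 48 mm above the shoulder of the column. Axes as the fixture's.
- tag: Red flat plastic tag with a white field, 40 mm wide (y), 8 mm thick, 120 mm long from x = -70 mm (round end) to x = +50 mm (square end, with the hole). It lies flat on the table. Origin: on its underside, on its middle line. 0.06 kg, balanced at about x = -14 mm. Hung on the pin it tips and hangs aslant.
- tag_hole (a point): Centre of the tag's round hole (25 mm in diameter), at x = +30 mm of the tag, 4 mm above its underside.
- lamp_near_right: Loose black gooseneck lamp standing right of the socket: round base 76 mm in diameter, 238 mm high, thin neck. Origin: centre of its underside. Leave it alone.
- lamp_near_left: Loose black gooseneck lamp left of and behind the socket: base 76 mm in diameter, 238 mm high. Origin: centre of its underside. Leave it alone. More such lamps stand in groups on the table: at x below 0.43 m right of the middle, and at x above 0.57 m far left (y over 0.26 m).
- tape: Loose roll of yellow tape lying in front of the socket, 66 x 71 mm, 20 mm high. Origin: centre of its underside. Leave it alone.
- screw_tray: Loose dark tray of screws, 80 mm (x) by 115 mm (y), 24 mm high, far right. Origin: centre of its underside. Leave it alone.
Things that resemble listed ones, but are neither listed nor needed, are in the scene too. Several things have the shape of the tag; the one meant has the colours described above.

How it is judged (in metres and radians):
On the way, in this order (a step that is already met when the one before it is completed fails the run):
1. the module sits fully home in the pocket (horizontal distance between module and pocket below 0.004 m and z of module in the frame of pocket between -0.003 and 0.003 m and angle between the y axis of module and the y axis of fixture, either way round below 0.1 rad and angle between module's own z axis and vertical below 0.05 rad), for 0.2 s.
2. the lever is shut over the seated module (all of step 1 and value of joint lever below 0.1 rad), for 0.2 s.
3. the tag is on the pin of the tag post, with the lever shut (all of step 2 and horizontal distance between tag_hole and peg_tip below 0.012 m and z of tag_hole in the frame of peg_tip between -0.055 and -0.018 m), for 0.2 s.
At the end, for the whole second after the job is handed in: Module on the pocket floor (within 3 mm in height, 4 mm of the centre, 0.1 rad in line, upright within 0.05 rad); lever within 0.1 rad of shut; tag on the pin (hole centre within 12 mm of its axis, 18 to 55 mm below its tip); all at rest, bystanders not moved over 3 cm (all of step 3 and linear speed of module below 0.02 m/s and linear speed of tag below 0.03 m/s and velocity of joint lever below 0.3 rad/s); the robot touches nothing.
It fails at once if a lamp, the tape or the screw tray beside the work was moved by more than 3 cm, or a lamp was knocked over (distance of any of lamp_near_right, lamp_near_left, tape, screw_tray from where it was at the start of the episode above 0.03 m or angle between any of lamp_near_right, lamp_near_left's own z axis and vertical above 0.4 rad).
It also fails if it takes over 72 s, if anything falls off the work surface, if the arm or the gripper's body presses on something with over 40 N, if the wrist force passes 120 N, or if a joint passes its speed limit or range.

ROBOT

A 6-joint arm with a two-finger parallel gripper is mounted at the origin on the work surface; the furniture and walls round the work are solid. World frame = base frame: x ahead of the robot, y to its left, z up, the work surface at z = 0. Lengths are in m, angles in degrees, forces in N, time in s.
With the tool pointing down it reaches from about 0.2 to 0.875 m from the base axis. Payload 3.4 kg.
Tool frame: the origin (TCP) lies between the finger pads; the fingertips stand bot.tips_ahead ahead of it and the grasp point (between the pads) lies 5 mm behind it (bot.tips_ahead is the distance from the TCP to the fingertips, in m); y points along the fingers, z is the direction in which the jaws open and shut, and the axes are right-handed (so a half turn about y gives the same grasp; the last joint's range is limited). The gripper opens to 94 mm and grips with 3 to 60 N. Pads are 16 mm wide; open, the fingers measure 119 mm over their backs; the gripper's body (75 mm by 177 mm) begins 78 mm behind the grasp point.
Start: joints at [-82.105, 15.808, 86.224, -0, 77.962, -6.933], TCP at [0.147, -0.556, 0.219] pointing down, gripper open.
Joint ranges: [-165.64, 165.64], [-43.16, 119.46], [12.63, 154.43], [-67.54, 247.53], [6.08, 155.33], [-154.97, 154.97]. Speed limits (degrees/s): [147.25, 147.25, 180, 180, 180, 180].

INTERFACE

Orientations are given as a 3x3 rotation matrix whose columns are the frame's x, y, z axes.
In Python, from rig import bot gives the robot as it stands.
- The arm moves only by the tool drive_tool, never from a script. Its argument "plan" is a list of rows, each a list of 7 numbers: the opening, from -1 (shut) to 1 (fully open), so that 0 is half open, then the shift along the tool's x, y, z in mm, then the turn, a rotation vector about the tool's x, y, z in degrees. In form: [[gripper, dx, dy, dz, ax, ay, az], ...]. A call has exactly 5 rows; each row shifts and turns the commanded pose from where the row before left it, along the tool's axes as they then stand; what a row does not reach is not made up. A row lasts 1/12 s, in which the tool goes at most 41.7 mm and 7.16 degrees, less where a joint would pass 70% of its speed; a pose out of reach is approached as far as the arm can. A call with a gripper value outside its range is refused whole. The fingers move at their own pace and stop on an object; "newtons" is the grip in N (left out, the last holds). Time passes only in rows, so rows that do not move let the fingers close, or fill a call up. It gives the time, the measured TCP pose, the force and the opening at its end, in the units of the state.
- bot.read_state(): the state, without advancing time (a new reading comes with each control period).
- bot.capture(name): name is "side" or "top" or "wrist"; returns a dict with "img" (384x512x3 uint8, red, green, blue), "depth" (384x512 float32, m along the optical axis (not along the pixel's ray), 0 where there is no reading), "intrinsics" (3x3 intrinsics, pixels), "D" ([k1, k2, p1, p2, k3] as OpenCV has them; the pictures are not rectified), "origin" and "orientation" of the camera in the world. Camera axes: x right, y down, z forward; pixel columns grow to the right and rows downward; lengths in m; the calibration is good to about 2 mm. A picture is of the moment at which its call begins.
- bot.sign_off(): hands the job in, once; it reports no verdict.
The state is a dict: "clock": time; "q": joint angles; "dq": joint speeds; "joint_efforts": joint torques, N m; "ee_pos": TCP position; "tool_rot": TCP orientation; "contact_force": force on the tool from outside, world axes, zero at the start; "torque": the same for the moment, N m; "width": opening from 0.0 (shut) to 1.0 (fully open).
Only numpy, scipy, OpenCV 4.12 (cv2) and the standard library are available. Lean on these libraries where they do the work, as an engineer would, in place of code of your own. Each camera call takes 0.05 s, during which the arm holds its last target. There are 200 camera calls.

## Working session

There is one attempt and no reset: what is moved stays moved. The work goes in short steps, Python scripts to look and compute and a tool call to move; the robot and the scene stay as the last step left them, time stands still between calls to the robot, and variables do not carry over. Pictures are saved under pics/ and viewed, about 8 in all and at most 12, crops included, and the job is handed in when it is done.

Besides the shell and the picture viewer there is one more tool, called after "Request:" in YAML: its name, and indented under it one key for each argument. drive_tool: Moves the arm, as the interface text tells. Its arguments: {"type":"object","properties":{"plan":{"type":"array","items":{"type":"array","items":{"type":"number"}}},"newtons":{"type":"number"}},"required":["plan"]}

```bash
ls; mkdir -p pics; python3 - <<'E'
from rig import bot
import cv2,numpy as np
s=bot.read_state();print(s, bot.tips_ahead)
for n in("top","side","wrist"):
    c=bot.capture(n);np.savez(f"{n}0.npz",**c)
    print(n,c["intrinsics"].tolist(),c["D"],c["origin"],np.round(c["orientation"],3).tolist())
a=[np.load(f"{n}0.npz")["img"] for n in("top","side")]
cv2.imwrite("pics/top0.png",cv2.resize(a[0],(800,600))[:,:,::-1])
cv2.imwrite("pics/side0.png",cv2.resize(a[1],(800,600))[:,:,::-1])
E
```

```text
pics
{'clock': 0.0, 'q': array([-8.21053416e+01,  1.58460612e+01,  8.62911436e+01, -1.13783953e-03,
        7.79621286e+01, -6.93167649e+00]), 'dq': array([ 0.0053963 , -0.03952327, -0.05921899,  0.04081526,  0.04446747,
        0.04050861]), 'joint_efforts': array([ 6.66696797e-04, -4.04590559e+01, -2.37227905e+01,  7.02392589e-02,
        3.44886468e-02, -1.29293217e-04]), 'ee_pos': array([ 0.14706384, -0.55534111,  0.21864861]), 'tool_rot': array([[-9.66704836e-01, -2.57365085e-04,  2.55893910e-01],
       [-2.55893969e-01,  1.71459577e-03, -9.66703334e-01],
       [-1.89958931e-04, -9.99998497e-01, -1.72336620e-03]]), 'contact_force': array([ 0.62211464,  0.32628995, -0.2815702 ]), 'torque': array([-0.03317376,  0.02900608,  0.02134964]), 'width': 1.001568578963763} 0.014
top [[415.9234146318412, 0.0, 254.8539536326898], [0.0, 415.9234146318412, 185.7805182071013], [0.0, 0.0, 1.0]] [-0.10019873  0.          0.          0.          0.        ] [0.29618358 0.12481233 1.71494261] [[-0.012, -0.992, 0.124], [-1.0, 0.01, -0.014], [0.013, -0.124, -0.992]]
side [[485.11305287611793, 0.0, 257.5579988216644], [0.0, 485.11305287611793, 190.6214365663667], [0.0, 0.0, 1.0]] [-0.02648598  0.          0.          0.          0.        ] [-0.36060028  0.89793126  1.64515404] [[-0.674, -0.593, 0.442], [-0.739, 0.533, -0.412], [0.008, -0.604, -0.797]]
wrist [[291.2921642186707, 0.0, 254.8374577087507], [0.0, 291.2921642186707, 189.43318352435293], [0.0, 0.0, 1.0]] [-0.06786006  0.          0.          0.          0.        ] [ 0.21318505 -0.53789836  0.38384027] [[0.256, -0.94, -0.227], [-0.967, -0.249, -0.057], [-0.003, 0.234, -0.972]]
```

View pics/top0.png

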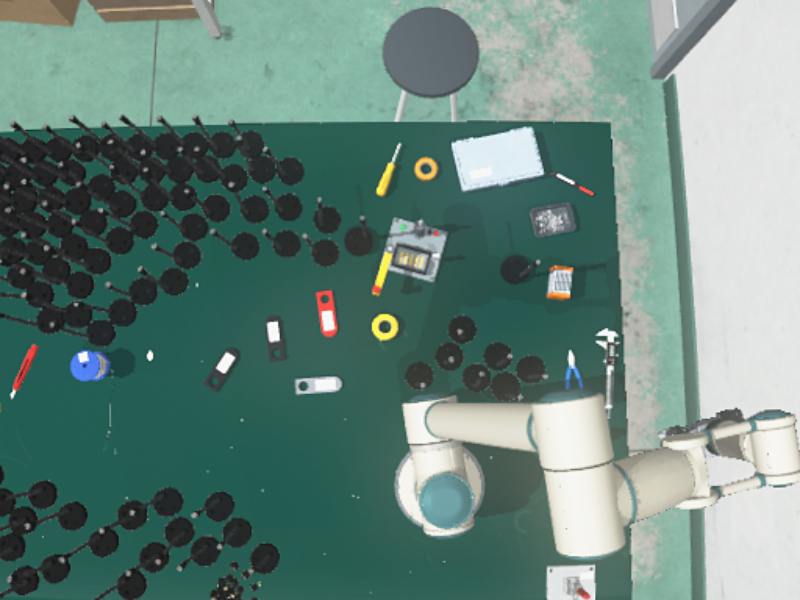

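View pics/side0.png

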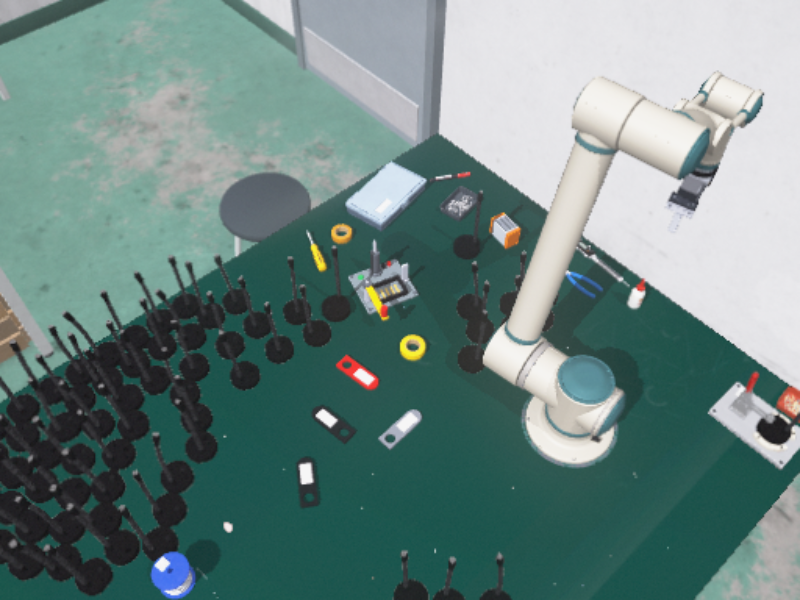

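The top view (800×600) shows the module at about (561,282), the socket at (412,258) with the yellow lever and its knob at (377,290), and the near lamps at (358,240) and (517,269). The tag candidates are red with a white field at (327,313), black at (275,338), black at (222,369) and grey at (318,385). Only the red one fits. I'll measure these and enlarge the crop to confirm.

```bash
cat > h.py <<'E'
import numpy as np,cv2
def cast(c,uv,z):
    "pixels -> world points on plane(s) z"
    uv=np.asarray(uv,float).reshape(-1,1,2)
    n=cv2.undistortPoints(uv,c["intrinsics"],c["D"]).reshape(-1,2)
    d=np.c_[n,np.ones(len(n))]@np.asarray(c["orientation"]).T
    o=np.asarray(c["origin"]); return o+d*((np.asarray(z)-o[2])/d[:,2])[:,None]
def proj(c,P):
    R=np.asarray(c["orientation"]).T
    return cv2.projectPoints(np.asarray(P,float).reshape(-1,1,3),cv2.Rodrigues(R)[0],-R@np.asarray(c["origin"]),c["intrinsics"],c["D"])[0].reshape(-1,2)
def blobs(m,amin=15):
    n,l,s,ce=cv2.connectedComponentsWithStats(m.astype(np.uint8))
    return [(s[i,4],ce[i],l==i) for i in range(1,n) if s[i,4]>=amin]
def rect(mask):
    cs,_=cv2.findContours(mask.astype(np.uint8),cv2.RETR_EXTERNAL,cv2.CHAIN_APPROX_NONE)
    return cv2.minAreaRect(max(cs,key=cv2.contourArea))
def hsv(c): return cv2.cvtColor(c["img"],cv2.COLOR_RGB2HSV).astype(int)
E
python3 - <<'E'
from h import *
c=dict(np.load("top0.npz"));H=hsv(c);h,s,v=H[...,0],H[...,1],H[...,2]
tab=np.zeros(h.shape,bool);tab[85:250,180:390]=1
for nm,m,z in(("red",((h<6)|(h>173))&(s>150)&(v>90),.008),("orange",(h>=6)&(h<19)&(s>150)&(v>90),.058),("yellow",(h>=20)&(h<33)&(s>150)&(v>100),.08)):
    for a,ce,k in blobs(m&tab,6):print(nm,a,ce.round(1),(ce*800/512).round(),cast(c,ce,z).round(3))
a=c["img"]
A=cv2.resize(a[120:235,190:310],(480,460),interpolation=cv2.INTER_CUBIC)
B=cv2.resize(a[140:205,320:385],(320,320),interpolation=cv2.INTER_CUBIC)
im=np.zeros((460,800,3),np.uint8);im[:,:480]=A;im[:320,480:]=B
cv2.imwrite("pics/crop1.png",im[:,:,::-1])
E
```

```text
red 24 [374.7 121.7] [585. 190.] [[ 0.781 -0.415  0.008]]
red 14 [240.4 184.7] [376. 289.] [[0.514 0.161 0.008]]
red 157 [208.7 198.1] [326. 310.] [[0.46  0.292 0.008]]
orange 8 [269.5 113.2] [421. 177.] [[0.804 0.038 0.058]]
orange 30 [359.2 171.3] [561. 268.] [[ 0.558 -0.324  0.058]]
orange 45 [356.6 189.1] [557. 296.] [[ 0.485 -0.31   0.058]]
yellow 49 [271.6 107.4] [424. 168.] [[0.821 0.03  0.08 ]]
yellow 110 [246.2 114.7] [385. 179.] [[0.791 0.134 0.08 ]]
yellow 100 [244.7 173.1] [382. 271.] [[0.551 0.142 0.08 ]]
yellow 138 [245.9 209. ] [384. 327.] [[0.409 0.138 0.08 ]]
```

View pics/crop1.png

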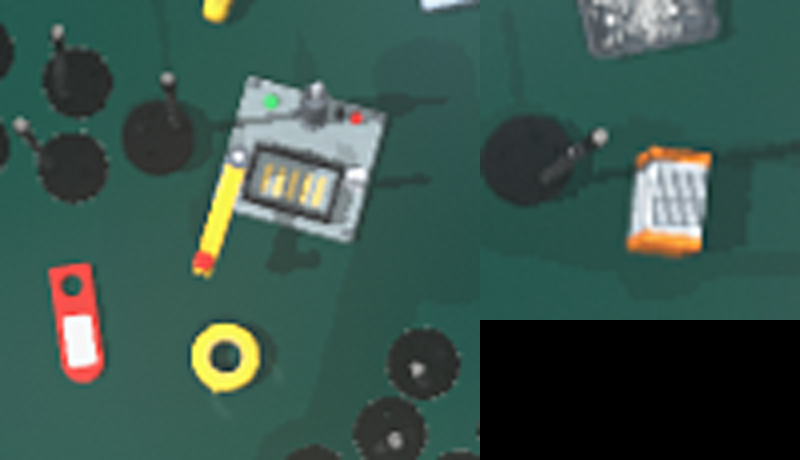

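The crop shows the red tag with its white field; its hole is at crop (72,286), on the square end facing +x. The module's long side runs nearly along world x. The lever is open about 1.6 rad and the pocket is clear. I'll move to hover over the module.

Request:
drive_tool:
  plan:
    - [1,-32,-12,-10,0,0,0]
    - [1,-32,-12,-10,0,0,0]
    - [1,-32,-12,-10,0,0,0]
    - [1,-32,-12,-10,0,0,0]
    - [1,-32,-12,-10,0,0,0]

```text
clock: 0.57
ee_pos: [0.29, -0.4654, 0.2797]
tool_rot: [[-0.967, -0.0, 0.255], [-0.255, 0.001, -0.967], [0.0, -1.0, -0.001]]
contact_force: [1.1, 0.1, -0.1]
width: 0.999
```

Request:
drive_tool:
  plan:
    - [1,-32,-8,-10,0,0,0]
    - [1,-32,-8,-10,0,0,0]
    - [1,-32,-8,-10,0,0,0]
    - [1,-32,-8,-10,0,0,0]
    - [1,-32,-8,-10,0,0,0]

```text
clock: 0.98
ee_pos: [0.432, -0.376, 0.3196]
tool_rot: [[-0.967, -0.0, 0.256], [-0.256, 0.0, -0.967], [0.0, -1.0, -0.0]]
contact_force: [0.4, -0.7, -0.5]
width: 1.001
```

Request:
drive_tool:
  plan:
    - [1,-32,0,-12,0,0,0]
    - [1,-32,0,-12,0,0,0]
    - [1,-32,0,-12,0,0,0]
    - [1,0,0,0,0,7,0]
    - [1,0,0,0,0,7,0]

```text
clock: 1.4
ee_pos: [0.516, -0.3162, 0.3186]
tool_rot: [[-1.0, -0.001, 0.012], [-0.012, 0.001, -1.0], [0.001, -1.0, -0.001]]
contact_force: [-0.6, 0.2, 0.3]
width: 1.0
```

Request:
drive_tool:
  plan:
    - [1,0,20,0,0,7,0]
    - [1,0,20,0,0,5,0]
    - [1,0,0,0,0,0,0]
    - [1,0,0,0,0,0,0]
    - [1,0,0,0,0,0,0]

```text
clock: 1.82
ee_pos: [0.5148, -0.3182, 0.2802]
tool_rot: [[-0.981, 0.001, -0.192], [0.192, -0.001, -0.981], [-0.001, -1.0, 0.0]]
contact_force: [0.2, 0.3, 0.5]
width: 1.001
```

```bash
python3 - <<'E'
from rig import bot
from h import *
s=bot.read_state();print(s["clock"],s["q"].round(1),s["ee_pos"].round(4),s["tool_rot"].round(4).tolist(),s["contact_force"].round(1))
c=bot.capture("wrist");np.savez("w1.npz",**c);print(c["origin"])
t=bot.capture("top");np.savez("top1.npz",**t)
cv2.imwrite("pics/w1.png",c["img"][:,:,::-1])
E
```

```text
1.8167 [-38.3  16.9  76.1  -0.   86.9  62.8] [ 0.5148 -0.3182  0.2802] [[-0.9814, 0.0007, -0.1919], [0.1919, -0.0006, -0.9814], [-0.0008, -1.0, 0.0005]] [0.2 0.3 0.5]
[ 0.58170627 -0.33063908  0.44537067]
```

View pics/w1.png

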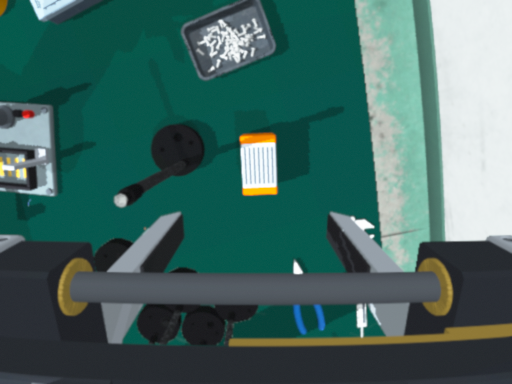

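The wrist view shows the module upright at (258,165) with its slots along image y, the near lamp's base at (178,150) and its tip at (122,200). I'll compute the module pose, the lamp and the fixture.

```bash
python3 - <<'E'
from h import *
c=dict(np.load("w1.npz"));H=hsv(c);h,s,v=H[...,0],H[...,1],H[...,2]
m=np.zeros(h.shape,bool);m[120:205,225:295]=1
m&=~((h>70)&(h<100)&(s>90))&(v>90)
a,ce,k=max(blobs(m),key=lambda b:b[0]);(cx,cy),wh,an=rect(k);b=cv2.boxPoints(rect(k))
B=cast(c,b,.058);print(a,b.round(1).tolist(),B.round(4).tolist())
o=(h>=5)&(h<22)&(s>150)&(v>90)&k
for A,e,q in blobs(o):print("or",A,e.round(1),cv2.boxPoints(rect(q)).round(1).tolist())
print("nadir",proj(c,c["origin"]-np.array([0,0,.4])))
print("lamp base",cast(c,[[178,150]],.012),"tip",cast(c,[[122,200]],.238))
# fixture from top
t=dict(np.load("top1.npz"))
print("pocket",cast(t,[[190+293/4,120+187/4]],.01),"post",cast(t,[[190+318/4,120+90/4]],.144),"knob",cast(t,[[240.4,184.7]],.1),"leftlamp",cast(t,[[190+158/4,120+137/4]],.01), "rightlamp",cast(t,[[330.2,172.5]],.01))
cv2.imwrite("pics/t1.png",cv2.resize(t["img"][125:195,220:320],(800,560),interpolation=cv2.INTER_CUBIC)[:,:,::-1])
E
```

```text
2280 [[238.6999969482422, 133.3000030517578], [275.70001220703125, 131.6999969482422], [278.5, 194.39999389648438], [241.39999389648438, 196.0]] [[0.5687, -0.3061, 0.058], [0.5614, -0.3541, 0.058], [0.4772, -0.3428, 0.058], [0.4848, -0.2924, 0.058]]
or 315 [256.7 137.5] [[238.6999969482422, 132.89999389648438], [274.8999938964844, 131.8000030517578], [275.20001220703125, 142.0], [239.10000610351562, 143.10000610351562]]
or 84 [260.7 192.8] [[241.8000030517578, 189.0], [276.8999938964844, 186.89999389648438], [277.29998779296875, 193.89999389648438], [242.1999969482422, 196.0]]
nadir [[255.14630312 119.65707   ]]
lamp base [[ 0.56085857 -0.20935241  0.012     ]] tip [[ 0.54393777 -0.22149048  0.238     ]]
pocket [[0.5884715  0.06499008 0.01      ]] post [[0.66028985 0.04415239 0.144     ]] knob [[0.50269801 0.15861382 0.1       ]] leftlamp [[0.64272778 0.20504712 0.01      ]] rightlamp [[ 0.56173366 -0.2141689   0.01      ]]
```

Request:
drive_tool:
  plan:
    - [1,-7,0,4.5,0,-2.5,0]
    - [1,0,36,0,0,0,0]
    - [1,0,36,0,0,0,0]
    - [1,0,36,0,0,0,0]
    - [1,0,36,0,0,0,0]

```text
clock: 2.33
ee_pos: [0.5212, -0.3244, 0.1357]
tool_rot: [[-0.989, 0.003, -0.15], [0.15, -0.002, -0.989], [-0.003, -1.0, 0.002]]
contact_force: [0.7, 0.9, -0.9]
width: 0.999
```

Request:
drive_tool:
  plan:
    - [1,0,30,0,0,0,0]
    - [1,0,25,0,0,0,0]
    - [1,0,20,0,0,0,0]
    - [1,0,12,0,0,0,0]
    - [1,0,0,0,0,0,0]

```text
clock: 2.75
ee_pos: [0.5193, -0.3231, 0.0464]
tool_rot: [[-0.989, -0.003, -0.15], [0.15, 0.003, -0.989], [0.004, -1.0, -0.002]]
contact_force: [0.4, 0.7, -0.1]
width: 0.996
```

Request:
drive_tool:
  plan:
    - [-0.2,0,0,0,0,0,0]
    - [-0.2,0,0,0,0,0,0]
    - [-0.2,0,0,0,0,0,0]
    - [-0.2,0,0,0,0,0,0]
    - [-0.2,0,0,0,0,0,0]
  newtons: 30

```text
clock: 3.17
ee_pos: [0.521, -0.3242, 0.0496]
tool_rot: [[-0.989, 0.002, -0.151], [0.151, -0.001, -0.989], [-0.002, -1.0, 0.001]]
contact_force: [0.1, 0.6, -1.1]
width: 0.682
```

Request:
drive_tool:
  plan:
    - [-0.2,0,0,0,0,0,0]
    - [-0.2,0,0,0,0,0,0]
    - [-0.2,0,0,0,0,0,0]
    - [-0.2,0,0,0,0,0,0]
    - [-0.2,0,0,0,0,0,0]

```text
clock: 3.58
ee_pos: [0.5206, -0.324, 0.0488]
tool_rot: [[-0.989, 0.0, -0.151], [0.151, -0.001, -0.989], [-0.0, -1.0, 0.001]]
contact_force: [-0.7, 0.8, 2.1]
width: 0.487
```

Request:
drive_tool:
  plan:
    - [-0.2,0,-20,0,0,0,0]
    - [-0.2,0,-36,0,0,0,0]
    - [-0.2,0,-40,0,0,0,0]
    - [-0.2,0,-40,0,0,0,0]
    - [-0.2,0,-40,0,0,0,0]

```text
clock: 4.0
ee_pos: [0.5199, -0.3231, 0.2254]
tool_rot: [[-0.989, -0.001, -0.151], [0.151, 0.001, -0.989], [0.002, -1.0, -0.001]]
contact_force: [2.3, -0.3, -1.7]
width: 0.485
```

Request:
drive_tool:
  plan:
    - [-0.2,0,-40,0,0,0,0]
    - [-0.2,0,-40,0,0,0,0]
    - [-0.2,0,-30,0,0,0,0]
    - [-0.2,0,0,-20,0,0,0]
    - [-0.2,0,0,-35,0,0,0]

```text
clock: 4.42
ee_pos: [0.5293, -0.2722, 0.336]
tool_rot: [[-0.988, 0.003, -0.155], [0.155, -0.004, -0.988], [-0.004, -1.0, 0.004]]
contact_force: [0.3, 0.5, -3.3]
width: 0.486
```

Request:
drive_tool:
  plan:
    - [-0.2,-2,0,-40,0,0,0]
    - [-0.2,-2,0,-40,0,0,0]
    - [-0.2,-2,0,-40,0,0,0]
    - [-0.2,-2,0,-40,0,0,0]
    - [-0.2,-2,0,-40,0,0,0]

```text
clock: 4.83
ee_pos: [0.5684, -0.0711, 0.3338]
tool_rot: [[-0.989, -0.001, -0.151], [0.151, 0.001, -0.989], [0.001, -1.0, -0.0]]
contact_force: [0.5, 0.1, -1.8]
width: 0.484
```

Request:
drive_tool:
  plan:
    - [-0.2,0,0,-40,0,0,0]
    - [-0.2,0,0,-40,0,0,0]
    - [-0.2,0,0,-30,0,0,0]
    - [-0.2,0,0,-30,0,0,0]
    - [-0.2,0,0,0,0,-7,0]

```text
clock: 5.25
ee_pos: [0.5898, 0.0713, 0.3334]
tool_rot: [[-1.0, -0.001, -0.022], [0.022, 0.004, -1.0], [0.002, -1.0, -0.004]]
contact_force: [1.1, -0.1, -2.0]
width: 0.485
```

Request:
drive_tool:
  plan:
    - [-0.2,0,0,0,0,-7,0]
    - [-0.2,0,0,0,0,-7,0]
    - [-0.2,0,0,0,0,-7,0]
    - [-0.2,0,0,0,0,-7,0]
    - [-0.2,0,0,0,0,-7,0]

```text
clock: 5.67
ee_pos: [0.5895, 0.0656, 0.3335]
tool_rot: [[-0.832, -0.002, 0.555], [-0.555, 0.0, -0.832], [0.002, -1.0, -0.001]]
contact_force: [0.0, -0.3, -1.9]
width: 0.488
```

Request:
drive_tool:
  plan:
    - [-0.2,0,0,0,0,-7,0]
    - [-0.2,0,0,0,0,-7,0]
    - [-0.2,0,0,0,0,-7,0]
    - [-0.2,0,0,0,0,-7,0]
    - [-0.2,0,0,0,0,-7,0]

```text
clock: 6.08
ee_pos: [0.5895, 0.0654, 0.3335]
tool_rot: [[-0.364, -0.002, 0.932], [-0.932, 0.0, -0.364], [0.001, -1.0, -0.002]]
contact_force: [-0.2, 0.2, -2.0]
width: 0.489
```

Request:
drive_tool:
  plan:
    - [-0.2,0,0,0,0,-7,0]
    - [-0.2,0,0,0,0,0,0]
    - [-0.2,0,0,0,0,0,0]
    - [-0.2,0,0,0,0,0,0]
    - [-0.2,0,0,0,0,0,0]

```text
clock: 6.5
ee_pos: [0.5899, 0.0653, 0.3342]
tool_rot: [[-0.255, -0.0, 0.967], [-0.967, -0.0, -0.255], [0.0, -1.0, -0.0]]
contact_force: [-0.0, 0.5, -1.6]
width: 0.49
```

```bash
python3 - <<'E'
from rig import bot
from h import *
s=bot.read_state();print(s["clock"],s["q"].round(1),s["ee_pos"].round(4),s["tool_rot"].round(4).tolist(),s["width"])
c=bot.capture("wrist");np.savez("w2.npz",**c);print(c["origin"],"nadir",proj(c,c["origin"]-np.array([0,0,.4])))
cv2.imwrite("pics/w2.png",c["img"][:,:,::-1])
E
```

```text
6.5 [-0.4 15.2 71.2 -0.  93.6 14.4] [0.5899 0.0653 0.3342] [[-0.2549, -0.0004, 0.967], [-0.967, -0.0, -0.2549], [0.0001, -1.0, -0.0004]] 0.49012791375511094
[0.60791533 0.13106553 0.49929606] nadir [[255.13538154 119.94862468]]
```

View pics/w2.png

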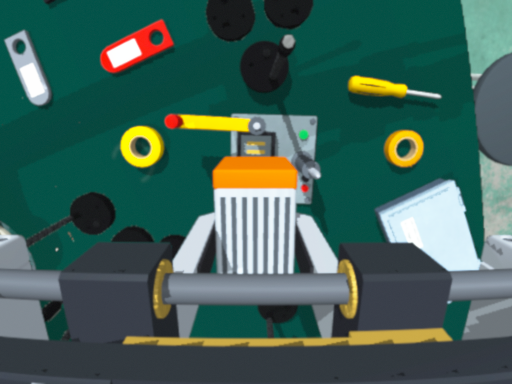

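The wrist view shows the pocket hidden by the held module, with the pivot at (257,126), the knob at (173,121), the pin tip at about (316,174) and the base's +y edge at row 115. I'll back off 90 mm along the tool's x to see the whole pocket.

Request:
drive_tool:
  plan:
    - [-0.2,35,0,0,0,0,0]
    - [-0.2,35,0,0,0,0,0]
    - [-0.2,20,0,0,0,0,0]
    - [-0.2,0,0,0,0,0,0]
    - [-0.2,0,0,0,0,0,0]

```text
clock: 6.97
ee_pos: [0.567, -0.0225, 0.3346]
tool_rot: [[-0.256, 0.0, 0.967], [-0.967, 0.001, -0.256], [-0.001, -1.0, 0.0]]
contact_force: [0.2, 0.2, -1.5]
width: 0.486
```

```bash
python3 - <<'E'
from rig import bot
from h import *
s=bot.read_state();print(s["clock"],s["ee_pos"].round(4),s["dq"].round(2))
c=bot.capture("wrist");np.savez("w3.npz",**c);print(c["origin"],"nadir",proj(c,c["origin"]-np.array([0,0,.4])))
cv2.imwrite("pics/w3.png",cv2.resize(c["img"][40:170,160:340],(792,572),interpolation=cv2.INTER_CUBIC)[:,:,::-1])
E
```

```text
6.9667 [ 0.567  -0.0225  0.3346] [ 1.84  0.38 -0.43  0.85 -0.01 -0.  ]
[0.58502311 0.04322187 0.49976822] nadir [[254.91517002 120.19397928]]
```

View pics/w3.png

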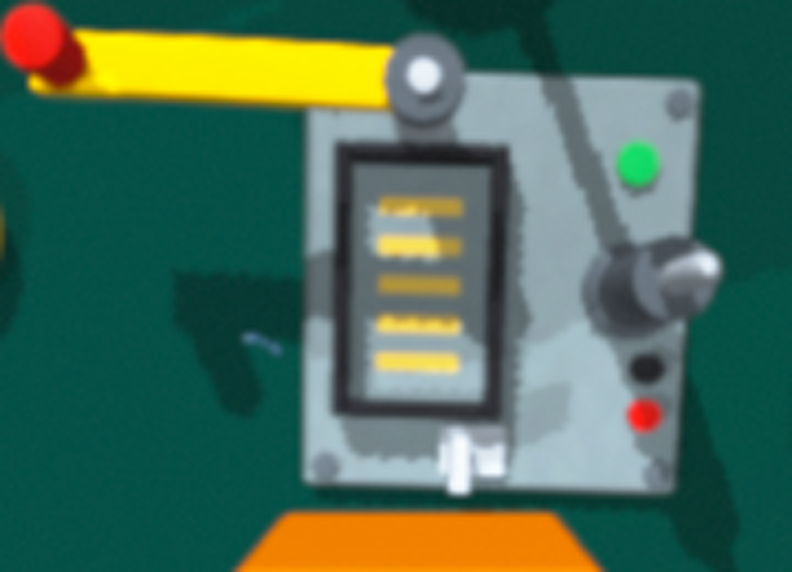

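The crop shows the pocket wall's outer top corners at (335,145), (508,147), (500,418) and (333,413). It also shows the base corners at (700,80), (673,493) and (303,487), the pin tip at (707,263) and the knob top at (33,37).

```bash
python3 - <<'E'
from h import *
c=dict(np.load("w3.npz"))
f=lambda p,z:cast(c,np.array(p,float)/4.4+[160-.4,40-.4],z)[:,:2]
W=f([[335,145],[508,147],[500,418],[333,413]],.028)   # (-x,+y),(+x,+y),(+x,-y),(-x,-y)
I=f([[353,163],[491,165],[486,402],[350,398]],.028)
B=f([[700,80],[673,493],[303,487]],.010)
def fit(P,M):
    P=np.asarray(P);M=np.asarray(M,float);a=P-P.mean(0);b=M-M.mean(0)
    th=np.arctan2((b[:,0]*a[:,1]-b[:,1]*a[:,0]).sum(),(a*b).sum());R=np.array([[np.cos(th),-np.sin(th)],[np.sin(th),np.cos(th)]])
    t=P.mean(0)-R@M.mean(0);print("origin",t.round(4),"yaw",np.degrees(th).round(2),"res mm",((P-M@R.T-t)*1e3).round(1).tolist());return t,R
fit(W,[[-.031,.048],[.031,.048],[.031,-.048],[-.031,-.048]])
fit(I,[[-.025,.042],[.025,.042],[.025,-.042],[-.025,-.042]])
fit(B,[[.1,.075],[.1,-.075],[-.042,-.075]])
M=np.array([[-.031,.048],[.031,.048],[.031,-.048],[-.031,-.048],[.1,.075],[.1,-.075],[-.042,-.075]])
t,R=fit(np.r_[W,B],M)
for n,p,z in(("pin",[707,263],.144),("knob",[33,37],.112),("pivot",[423,75],.095)):
    w=f([p],z)[0];print(n,w.round(4),"fix",(R.T@(w-t)).round(4))
# held module: bottom orange end edge, near end top face seen
print(proj(c,[[.567,-.0225,.3346]]))
w2=dict(np.load("w2.npz"));H=hsv(w2);o=(H[...,0]>=5)&(H[...,0]<22)&(H[...,1]>150)&(H[...,2]>90)
o[:,:180]=0;o[:,310:]=0;o[:150]=0;o[205:]=0
k=max(blobs(o),key=lambda b:b[0])[2];ys,xs=np.nonzero(k)
for r in (158,162,166,185,187):
    q=xs[ys==r]; print(r,q.min() if len(q) else None,q.max() if len(q) else None)
print(ys.min(),ys.max())
E
```

```text
origin [0.5913 0.0674] yaw -15.96 res mm [[0.3, -1.8], [-1.1, -0.9], [-0.3, 1.2], [1.1, 1.4]]
origin [0.5916 0.0671] yaw -15.9 res mm [[0.4, -1.5], [-1.2, -0.8], [-0.1, 1.0], [0.8, 1.3]]
origin [0.5906 0.0677] yaw -16.1 res mm [[0.3, -0.3], [-0.3, 0.7], [0.0, -0.4]]
origin [0.591  0.0676] yaw -16.08 res mm [[0.5, -1.9], [-0.9, -0.9], [0.1, 1.1], [1.5, 1.2], [-0.1, -0.1], [-0.7, 0.8], [-0.4, -0.2]]
pin [0.6659 0.047 ] fix [0.0776 0.001 ]
knob [0.5016 0.158 ] fix [-0.1109  0.0622]
pivot [0.607  0.1219] fix [0.0003 0.0566]
[[253.94710814 235.48758033]]
158 223 285
162 219 289
166 216 293
185 213 296
187 213 295
156 188
```

```bash
python3 - <<'E'
from h import *
c=dict(np.load("w2.npz"));T=np.array([.5899,.0653,.3342]);R=np.array([[-.2549,-.0004,.967],[-.967,0,-.2549],[.0001,-1,-.0004]])
H=hsv(c);h,s,v=H[...,0],H[...,1],H[...,2]
for x in(230,255,280):
    print(x,[(r,h[r,x],s[r,x],v[r,x]) for r in list(range(153,160))+list(range(163,170))])
def loc(p,z):return ((cast(c,[p],z)[0]-T)@R*1e3).round(1)
for z in(.283,.2852,.287):print("bottom end edge",loc([254.5,155.5],z))
for z in(.341,.3432):print("top end",loc([213,167],z),loc([296,167],z),loc([254.5,167],z))
print("side at row185",loc([212.5,185],.3432),loc([296.5,185],.3432))
E
```

```text
230 [(153, np.int64(88), np.int64(92), np.int64(105)), (154, np.int64(87), np.int64(101), np.int64(96)), (155, np.int64(76), np.int64(52), np.int64(93)), (156, np.int64(13), np.int64(147), np.int64(154)), (157, np.int64(16), np.int64(255), np.int64(230)), (158, np.int64(16), np.int64(255), np.int64(240)), (159, np.int64(16), np.int64(255), np.int64(241)), (163, np.int64(16), np.int64(255), np.int64(242)), (164, np.int64(16), np.int64(255), np.int64(243)), (165, np.int64(16), np.int64(255), np.int64(243)), (166, np.int64(16), np.int64(255), np.int64(243)), (167, np.int64(16), np.int64(255), np.int64(243)), (168, np.int64(16), np.int64(255), np.int64(245)), (169, np.int64(17), np.int64(255), np.int64(251))]
255 [(153, np.int64(23), np.int64(130), np.int64(223)), (154, np.int64(27), np.int64(47), np.int64(148)), (155, np.int64(30), np.int64(11), np.int64(114)), (156, np.int64(11), np.int64(134), np.int64(170)), (157, np.int64(16), np.int64(247), np.int64(231)), (158, np.int64(16), np.int64(255), np.int64(242)), (159, np.int64(16), np.int64(255), np.int64(242)), (163, np.int64(16), np.in
[... 645 characters left out ...]
np.int64(16), np.int64(255), np.int64(242)), (163, np.int64(16), np.int64(255), np.int64(243)), (164, np.int64(16), np.int64(255), np.int64(242)), (165, np.int64(16), np.int64(255), np.int64(243)), (166, np.int64(16), np.int64(255), np.int64(243)), (167, np.int64(16), np.int64(255), np.int64(243)), (168, np.int64(16), np.int64(255), np.int64(246)), (169, np.int64(17), np.int64(255), np.int64(252))]
bottom end edge [-42.3  51.2   0.2]
bottom end edge [-42.6  49.    0.2]
bottom end edge [-42.8  47.2   0.2]
top end [-43.   -6.8 -22.5] [-43.   -6.8  23.1] [-42.9  -6.8   0.3]
top end [-43.3  -9.  -22.2] [-43.3  -9.   22.8] [-43.3  -9.    0.3]
side at row185 [-33.3  -9.  -22.8] [-33.3  -9.   23.4]
```

Request:
drive_tool:
  plan:
    - [-0.2,-30,0,0,0,1.2,0]
    - [-0.2,-35,0,0,0,0,0]
    - [-0.2,-26,0,0,0,0,0]
    - [-0.2,0,35,0,0,0,0]
    - [-0.2,0,40,0,0,0,0]

```text
clock: 7.43
ee_pos: [0.5943, 0.0693, 0.2616]
tool_rot: [[-0.27, 0.009, 0.963], [-0.963, 0.001, -0.27], [-0.003, -1.0, 0.008]]
contact_force: [1.4, -0.8, -2.7]
width: 0.489
```

Request:
drive_tool:
  plan:
    - [-0.2,0,40,0,0,0,0]
    - [-0.2,0,40,0,0,0,0]
    - [-0.2,0,40,0,0,0,0]
    - [-0.2,0,30,0,0,0,0]
    - [-0.2,0,20,0,0,0,0]

```text
clock: 7.85
ee_pos: [0.5892, 0.0676, 0.0857]
tool_rot: [[-0.272, -0.005, 0.962], [-0.962, 0.001, -0.272], [0.001, -1.0, -0.005]]
contact_force: [-0.2, 0.1, -1.7]
width: 0.485
```

Request:
drive_tool:
  plan:
    - [-0.2,0,3,0,0,0,0]
    - [-0.2,0,0,0,0,0,0]
    - [-0.2,0,0,0,0,0,0]
    - [-0.2,0,0,0,0,0,0]
    - [-0.2,0,0,0,0,0,0]

```text
clock: 8.27
ee_pos: [0.5929, 0.0662, 0.0885]
tool_rot: [[-0.273, 0.004, 0.962], [-0.962, 0.0, -0.273], [-0.001, -1.0, 0.004]]
contact_force: [0.1, -0.1, -1.7]
width: 0.486
```

```bash
python3 - <<'E'
from rig import bot
from h import *
s=bot.read_state();print(s["clock"],s["ee_pos"].round(4),s["tool_rot"].round(4).tolist(),s["contact_force"].round(1))
c=bot.capture("wrist");np.savez("w4.npz",**c)
cv2.imwrite("pics/w4.png",cv2.resize(c["img"][80:200,170:350],(792,528),interpolation=cv2.INTER_CUBIC)[:,:,::-1])
E
```

```text
8.2667 [0.5929 0.0662 0.0885] [[-0.2733, 0.004, 0.9619], [-0.9619, 0.0, -0.2733], [-0.0011, -1.0, 0.0038]] [ 0.1 -0.1 -1.7]
```

View pics/w4.png

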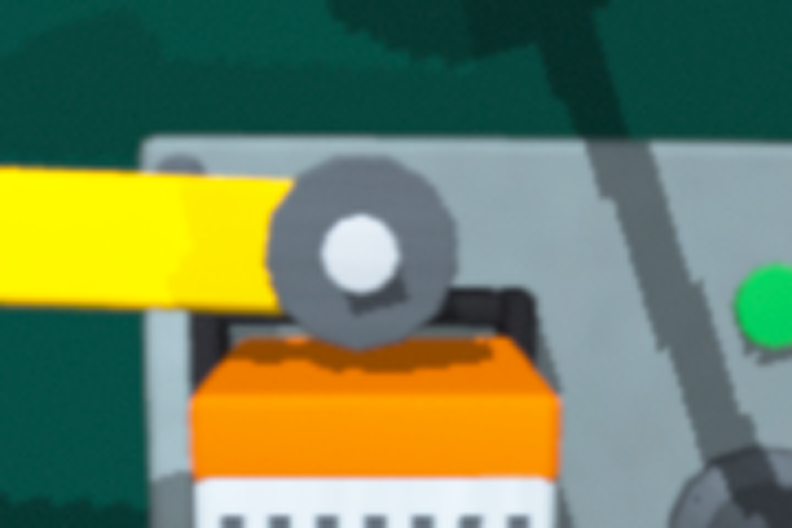

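The crop shows the module's lower +y edge at row 338, columns about 243–507. The pocket's +y wall outer edge is at row 290 and its inner edge at about row 322, the wall's left outer edge is at col 190 and its right outer edge at col 537.

```bash
python3 - <<'E'
from rig import bot
from h import *
c=dict(np.load("w4.npz"))
f=lambda p,z:cast(c,np.array(p,float)/4.4+[170-.4,80-.4],z)[:,:2]
a=np.radians(-16);R=np.array([[np.cos(a),-np.sin(a)],[np.sin(a),np.cos(a)]]);o=np.array([.591,.0675])
F=lambda P:((P-o)@R*1e3).round(1).tolist()
print("wall outer TR, left edge, right edge",F(f([[535,289],[190,330],[538,330]],.028)))
print("wall inner +y edge",F(f([[470,322]],.028)))
print("base +y edge",F(f([[145,138],[780,142]],.010)))
zs=.0885-.049
print("module bottom edge",F(f([[245,337],[505,337]],zs)))
print("module top edge",F(f([[192,396],[560,396]],zs+.058)))
for i in range(3):
    s=bot.read_state();print(s["clock"],s["ee_pos"].round(4),s["dq"].round(2)); bot.capture("wrist")
E
```

```text
wall outer TR, left edge, right edge [[30.9, 48.5], [-29.8, 41.2], [31.6, 41.3]]
wall inner +y edge [[19.6, 42.7]]
base +y edge [[-39.7, 74.7], [78.2, 74.6]]
module bottom edge [[-19.0, 41.4], [24.6, 41.4]]
module top edge [[-20.0, 41.1], [25.5, 41.2]]
8.3167 [0.5926 0.066  0.0882] [-0.17  0.2   0.61 -0.04 -0.06  0.04]
8.3667 [0.5923 0.066  0.0879] [-0.16  0.3   0.52 -0.06 -0.01  0.03]
8.4167 [0.5921 0.0659 0.0877] [-0.09  0.22  0.41 -0.04  0.   -0.06]
```

Request:
drive_tool:
  plan:
    - [-0.2,0.5,4,-0.5,0,0,0]
    - [-0.2,0,4,0,0,0,0]
    - [-0.2,0,4,0,0,0,0]
    - [-0.2,0,4,0,0,0,0]
    - [-0.2,0,3,0,0,0,0]

```text
clock: 8.88
ee_pos: [0.5904, 0.0655, 0.0666]
tool_rot: [[-0.274, -0.001, 0.962], [-0.962, -0.0, -0.274], [0.0, -1.0, -0.001]]
contact_force: [0.3, 0.1, -1.6]
width: 0.487
```

Request:
drive_tool:
  plan:
    - [-0.2,0,0,0,0,0,0]
    - [-0.2,0,0,0,0,0,0]
    - [-0.2,0,0,0,0,0,0]
    - [-0.2,0,0,0,0,0,0]
    - [-0.2,0,0,0,0,0,0]

```text
clock: 9.3
ee_pos: [0.591, 0.0655, 0.0677]
tool_rot: [[-0.273, 0.0, 0.962], [-0.962, -0.0, -0.273], [-0.0, -1.0, 0.0]]
contact_force: [-1.1, 0.1, -2.5]
width: 0.489
```

Request:
drive_tool:
  plan:
    - [-0.2,0,2,0,0,0,0]
    - [-0.2,0,0,0,0,0,0]
    - [0.35,0,0,0,0,0,0]
    - [0.35,0,0,0,0,0,0]
    - [0.35,0,0,0,0,0,0]

```text
clock: 9.72
ee_pos: [0.5911, 0.0655, 0.0658]
tool_rot: [[-0.274, 0.001, 0.962], [-0.962, -0.0, -0.274], [-0.0, -1.0, 0.001]]
contact_force: [0.1, 0.7, -0.5]
width: 0.655
```

Request:
drive_tool:
  plan:
    - [0.35,0,0,0,0,0,0]
    - [0.35,0,-15,0,0,0,0]
    - [0.35,0,-25,0,0,0,0]
    - [0.35,0,-25,0,0,0,0]
    - [0.35,0,0,0,0,0,0]

```text
clock: 10.13
ee_pos: [0.5942, 0.0656, 0.1355]
tool_rot: [[-0.273, 0.01, 0.962], [-0.962, -0.0, -0.273], [-0.003, -1.0, 0.009]]
contact_force: [0.3, 0.5, 0.9]
width: 0.675
```

Request:
drive_tool:
  plan:
    - [-1,0,0,0,0,0,0]
    - [-1,0,0,0,0,0,0]
    - [-1,0,0,0,0,0,0]
    - [-1,0,0,0,0,0,0]
    - [-1,0,0,0,0,0,0]

```text
clock: 10.55
ee_pos: [0.5901, 0.0655, 0.1293]
tool_rot: [[-0.274, -0.002, 0.962], [-0.962, -0.0, -0.274], [0.001, -1.0, -0.002]]
contact_force: [0.6, 1.1, -0.0]
width: 0.36
```

Request:
drive_tool:
  plan:
    - [-1,0,0,0,0,0,0]
    - [-1,0,0,0,0,0,0]
    - [-1,0,0,0,0,0,0]
    - [-1,0,0,0,0,0,0]
    - [-1,0,0,0,0,0,0]

```text
clock: 10.97
ee_pos: [0.5908, 0.0655, 0.1304]
tool_rot: [[-0.273, 0.0, 0.962], [-0.962, -0.0, -0.273], [0.0, -1.0, 0.0]]
contact_force: [0.9, 0.1, -0.3]
width: 0.015
```

```bash
python3 - <<'E'
from rig import bot
from h import *
s=bot.read_state();print(s["clock"],s["ee_pos"].round(4),s["width"],s["contact_force"].round(1))
c=bot.capture("wrist");np.savez("w5.npz",**c)
cv2.imwrite("pics/w5.png",c["img"][:,:,::-1])
E
```

```text
10.9667 [0.5908 0.0655 0.1304] 0.014858494039502729 [ 0.9  0.1 -0.3]
```

View pics/w5.png

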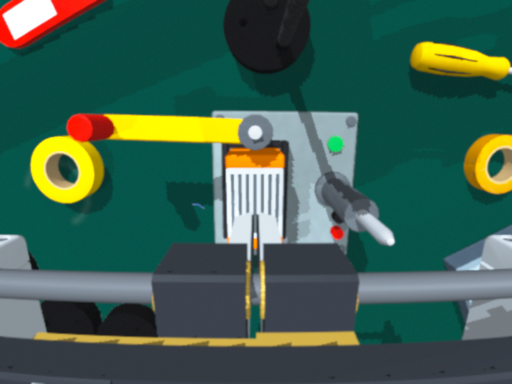

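The wrist view shows the module in the pocket at (255,190), between the walls. I'll press it home with the closed fingers.

Request:
drive_tool:
  plan:
    - [-1,0,15,0,0,0,0]
    - [-1,0,15,0,0,0,0]
    - [-1,0,12,0,0,0,0]
    - [-1,0,4,0,0,0,0]
    - [-1,0,0,0,0,0,0]

```text
clock: 11.43
ee_pos: [0.59, 0.0655, 0.0834]
tool_rot: [[-0.273, -0.002, 0.962], [-0.962, -0.0, -0.273], [0.001, -1.0, -0.002]]
contact_force: [0.4, -0.2, 0.1]
width: 0.006
```

Request:
drive_tool:
  plan:
    - [-1,0,2,0,0,0,0]
    - [-1,0,1,0,0,0,0]
    - [-1,0,1,0,0,0,0]
    - [-1,0,0,0,0,0,0]
    - [-1,0,0,0,0,0,0]

```text
clock: 11.85
ee_pos: [0.5915, 0.0655, 0.0823]
tool_rot: [[-0.273, 0.002, 0.962], [-0.962, -0.0, -0.273], [-0.0, -1.0, 0.002]]
contact_force: [-1.3, 1.4, 4.9]
width: 0.006
```

Request:
drive_tool:
  plan:
    - [-1,0,1.5,0,0,0,0]
    - [-1,0,1.5,0,0,0,0]
    - [-1,0,0,0,0,0,0]
    - [-1,0,0,0,0,0,0]
    - [-1,0,0,0,0,0,0]

```text
clock: 12.27
ee_pos: [0.5915, 0.0655, 0.0822]
tool_rot: [[-0.273, 0.004, 0.962], [-0.962, -0.0, -0.273], [-0.001, -1.0, 0.004]]
contact_force: [-5.9, 0.7, 20.9]
width: 0.005
```

Request:
drive_tool:
  plan:
    - [-1,0,-5,0,0,0,0]
    - [-1,0,-25,0,0,0,0]
    - [-1,0,-40,0,0,0,0]
    - [-1,0,-40,0,0,0,0]
    - [-1,0,0,0,0,0,0]

```text
clock: 12.68
ee_pos: [0.596, 0.0656, 0.1965]
tool_rot: [[-0.273, 0.017, 0.962], [-0.962, -0.0, -0.273], [-0.005, -1.0, 0.016]]
contact_force: [1.0, -0.3, 0.0]
width: 0.004
```

```bash
python3 - <<'E'
from rig import bot
from h import *
bot.capture("side")
c=bot.capture("wrist");np.savez("w6.npz",**c);s=bot.read_state();print(s["clock"],s["ee_pos"].round(4),s["tool_rot"].round(3).tolist())
H=hsv(c);h,sa,v=H[...,0],H[...,1],H[...,2]
a=np.radians(-16);R=np.array([[np.cos(a),-np.sin(a)],[np.sin(a),np.cos(a)]]);o=np.array([.591,.0675])
for A,ce,k in blobs(((h<6)|(h>173))&(sa>150)&(v>90),60):
    w=cast(c,ce,.1)[0];print("red",A,ce.round(1),w.round(4),"fix",(R.T@(w[:2]-o)).round(4))
    if A>300:
        b=cv2.boxPoints(rect(k));W=cast(c,b,.008)[:,:2];print("tag box",b.round(0).tolist(),W.round(4).tolist())
# depth check module top
p=proj(c,[[.5993,.0945,.068],[.5966,.085,.068]])
n=cast(c,p,0.)
for (x,y) in p.round().astype(int):
    d=np.median(c["depth"][y-1:y+2,x-1:x+2]);q=cv2.undistortPoints(np.array([[[x,y]]],float),c["intrinsics"],c["D"])[0,0]
    print("module top z",(c["origin"]+d*(c["orientation"]@np.r_[q,1])).round(4))
E
```

```text
12.7833 [0.5923 0.0656 0.1902] [[-0.273, 0.006, 0.962], [-0.962, -0.0, -0.273], [-0.001, -1.0, 0.006]]
red 2187 [81.6 26.7] [0.4965 0.2464 0.1   ] fix [-0.1402  0.1459]
tag box [[24.0, 32.0], [113.0, -17.0], [132.0, 19.0], [43.0, 68.0]] [[0.3858, 0.3054], [0.5057, 0.3192], [0.5144, 0.2768], [0.3939, 0.2604]]
red 560 [121.8 126.9] [0.5007 0.1582 0.1   ] fix [-0.1118  0.0623]
tag box [[107.0, 117.0], [138.0, 117.0], [138.0, 138.0], [107.0, 138.0]] [[0.4481, 0.1838], [0.4841, 0.173], [0.4755, 0.1499], [0.439, 0.1608]]
red 80 [318.3 214.3] [0.6481 0.0322 0.1   ] fix [ 0.0646 -0.0182]
module top z [0.5995 0.0947 0.0684]
module top z [0.5967 0.0851 0.0688]
```

Module pressed at 21 N without moving and its top reads 68.6 mm, so it is home. Next the lever: the knob is at (0.501, 0.158) and the lever angle is about 92°.

Request:
drive_tool:
  plan:
    - [0.2,-16,0,-28,0,0,0]
    - [0.2,-16,0,-28,0,0,0]
    - [0.2,-16,0,-28,0,0,0]
    - [0.2,-16,0,-28,0,0,0]
    - [0.2,0,0,0,0,7,0]
  newtons: 10

```text
clock: 13.2
ee_pos: [0.4946, 0.1607, 0.1858]
tool_rot: [[-0.388, -0.007, 0.922], [-0.922, 0.001, -0.388], [0.001, -1.0, -0.007]]
contact_force: [0.5, -0.8, 0.3]
width: 0.326
```

Request:
drive_tool:
  plan:
    - [0.2,0,0,0,0,7,0]
    - [0.2,0,0,0,0,7,0]
    - [0.2,0,0,0,0,7,0]
    - [0.2,0,0,0,0,7,0]
    - [0.2,0,0,0,0,7,0]

```text
clock: 13.62
ee_pos: [0.4994, 0.1576, 0.1857]
tool_rot: [[-0.85, -0.003, 0.527], [-0.527, -0.001, -0.85], [0.003, -1.0, -0.001]]
contact_force: [1.3, 0.2, -0.2]
width: 0.599
```

Request:
drive_tool:
  plan:
    - [0.2,0,0,0,0,7,0]
    - [0.2,0,0,0,0,7,0]
    - [0.2,0,0,0,0,7,0]
    - [0.2,0,0,0,0,7,0]
    - [0.2,0,0,0,0,7,0]

```text
clock: 14.03
ee_pos: [0.4994, 0.1575, 0.1857]
tool_rot: [[-0.998, -0.003, -0.056], [0.056, -0.001, -0.998], [0.003, -1.0, 0.001]]
contact_force: [-0.5, -0.4, -0.2]
width: 0.6
```

Request:
drive_tool:
  plan:
    - [0.2,0,0,0,0,7,0]
    - [0.2,0,0,0,0,7,0]
    - [0.2,0,0,0,0,1,0]
    - [0.2,0,0,0,0,0,0]
    - [0.2,0,0,0,0,0,0]

```text
clock: 14.45
ee_pos: [0.5001, 0.1576, 0.1866]
tool_rot: [[-0.952, -0.002, -0.305], [0.305, -0.0, -0.952], [0.001, -1.0, 0.001]]
contact_force: [-0.1, -0.0, -0.4]
width: 0.598
```

```bash
python3 - <<'E'
from rig import bot
from h import *
bot.capture("side");bot.capture("side")
c=bot.capture("wrist");s=bot.read_state();print(s["clock"],s["q"].round(1),s["ee_pos"].round(4),s["tool_rot"].round(3).tolist(),s["width"])
H=hsv(c);h,sa,v=H[...,0],H[...,1],H[...,2]
for A,ce,k in blobs(((h<6)|(h>173))&(sa>150)&(v>90),60):
    w=cast(c,ce,.1)[0];print("red",A,ce.round(1),w.round(4),"tool mm",((w-s["ee_pos"])@s["tool_rot"]*1e3).round(1))
E
```

```text
14.6 [  9.9  12.7  95.3  -0.   72.  117.7] [0.5004 0.1577 0.1872] [[-0.952, -0.0, -0.306], [0.306, -0.0, -0.952], [0.0, -1.0, 0.0]] 0.5990163127155572
red 414 [255.1 197.1] [0.5007 0.1584 0.1   ] tool mm [-0.  87.2 -0.7]
red 1190 [156.4 223.6] [0.5043 0.2531 0.1   ] tool mm [ 25.4  87.2 -92. ]
```

Request:
drive_tool:
  plan:
    - [0.2,0,30,0,0,0,0]
    - [0.2,0,30,0,0,0,0]
    - [0.2,0,18,0,0,0,0]
    - [0.2,0,8,0,0,0,0]
    - [0.2,0,0,0,0,0,0]

```text
clock: 15.02
ee_pos: [0.4992, 0.1574, 0.0997]
tool_rot: [[-0.952, -0.004, -0.306], [0.306, -0.001, -0.952], [0.004, -1.0, 0.002]]
contact_force: [-0.4, -0.4, 0.6]
width: 0.599
```

Request:
drive_tool:
  plan:
    - [-1,0,0,0,0,0,0]
    - [-1,0,0,0,0,0,0]
    - [-1,0,0,0,0,0,0]
    - [-1,0,0,0,0,0,0]
    - [-1,0,0,0,0,0,0]

```text
clock: 15.43
ee_pos: [0.5012, 0.1578, 0.1023]
tool_rot: [[-0.952, 0.002, -0.307], [0.307, 0.0, -0.952], [-0.002, -1.0, -0.001]]
contact_force: [0.4, 0.5, -0.3]
width: 0.283
```

Request:
drive_tool:
  plan:
    - [-1,0,0,0,0,0,0]
    - [-1,0,0,0,0,0,0]
    - [-1,0,0,0,0,0,0]
    - [-1,0,0,0,0,0,0]
    - [-1,0,0,0,0,0,0]

```text
clock: 15.85
ee_pos: [0.5007, 0.1576, 0.1019]
tool_rot: [[-0.952, 0.001, -0.307], [0.307, -0.0, -0.952], [-0.001, -1.0, 0.0]]
contact_force: [-0.6, -1.6, 4.8]
width: 0.188
```

Request:
drive_tool:
  plan:
    - [-1,-0.4,0,9.8,0,-5,0]
    - [-1,-0.4,0,9.8,0,-5,0]
    - [-1,-0.4,0,9.8,0,-5,0]
    - [-1,-0.4,0,9.8,0,-5,0]
    - [-1,-0.4,0,9.8,0,-5,0]

```text
clock: 16.27
ee_pos: [0.4957, 0.11, 0.1019]
tool_rot: [[-0.992, 0.0, 0.128], [-0.128, 0.002, -0.992], [-0.0, -1.0, -0.002]]
contact_force: [-0.9, 1.7, 3.9]
width: 0.19
```

Request:
drive_tool:
  plan:
    - [-1,-0.4,0,9.8,0,-5,0]
    - [-1,-0.4,0,9.8,0,-5,0]
    - [-1,-0.4,0,9.8,0,-5,0]
    - [-1,-0.4,0,9.8,0,-5,0]
    - [-1,-0.4,0,9.8,0,-5,0]

```text
clock: 16.68
ee_pos: [0.5114, 0.0638, 0.1019]
tool_rot: [[-0.845, -0.001, 0.535], [-0.535, 0.001, -0.845], [0.0, -1.0, -0.002]]
contact_force: [-2.6, 2.0, 5.1]
width: 0.187
```

```bash
python3 - <<'E'
from rig import bot
import numpy as np
s=bot.read_state();print(s["clock"],s["ee_pos"].round(4),s["contact_force"].round(1))
a=np.radians(-16);R=np.array([[np.cos(a),-np.sin(a)],[np.sin(a),np.cos(a)]]);o=np.array([.591,.0675])
f=R.T@(s["ee_pos"][:2]-o)-[0,.058];print(f,np.hypot(*f),np.degrees(np.arctan2(-f[0],-f[1])))
print("z_t heading",np.degrees(np.arctan2(s["tool_rot"][1,2],s["tool_rot"][0,2])))
E
```

```text
16.6833 [0.5114 0.0638 0.1019] [-2.6  2.   5.1]
[-0.07549588 -0.08353933] 0.11259861428585147 42.10464264030476
z_t heading -57.65482039992575
```

Request:
drive_tool:
  plan:
    - [-1,-0.4,0,9.8,0,-5,0]
    - [-1,-0.4,0,9.8,0,-5,0]
    - [-1,-0.4,0,9.8,0,-5,0]
    - [-1,-0.4,0,9.8,0,-5,0]
    - [-1,-0.4,0,9.8,0,-5,0]

```text
clock: 17.1
ee_pos: [0.5453, 0.0286, 0.1018]
tool_rot: [[-0.539, -0.002, 0.842], [-0.842, 0.001, -0.539], [0.001, -1.0, -0.002]]
contact_force: [-3.7, 0.6, 6.1]
width: 0.186
```

Request:
drive_tool:
  plan:
    - [-1,-0.4,0,9.8,0,-5,0]
    - [-1,-0.4,0,9.8,0,-5,0]
    - [-1,-0.4,0,9.8,0,-4,0]
    - [-1,0,0,4,0,0,0]
    - [-1,0,0,0,0,0,0]

```text
clock: 17.52
ee_pos: [0.5754, 0.0144, 0.1018]
tool_rot: [[-0.323, -0.003, 0.946], [-0.946, -0.0, -0.323], [0.001, -1.0, -0.003]]
contact_force: [-3.6, -1.3, 8.0]
width: 0.188
```

```bash
python3 - <<'E'
from rig import bot
import numpy as np
s=bot.read_state();print(s["clock"],s["ee_pos"].round(4),s["contact_force"].round(1))
a=np.radians(-16);R=np.array([[np.cos(a),-np.sin(a)],[np.sin(a),np.cos(a)]]);o=np.array([.591,.0675])
f=R.T@(s["ee_pos"][:2]-o)-[0,.058];print(f,np.hypot(*f),np.degrees(np.arctan2(-f[0],-f[1])))
E
```

```text
17.5167 [0.5754 0.0144 0.1018] [-3.6 -1.3  8. ]
[-0.00033865 -0.11334981] 0.11335031327626903 0.17118197257660797
```

Lever at about 0.2°, shut. I'll release it, rise, and go to hover over the red tag.

Request:
drive_tool:
  plan:
    - [-0.1,0,0,0,0,0,0]
    - [-0.1,0,0,0,0,0,0]
    - [-0.1,0,0,0,0,0,0]
    - [-0.1,0,0,0,0,0,0]
    - [-0.1,0,-15,0,0,0,0]

```text
clock: 17.93
ee_pos: [0.5743, 0.015, 0.1138]
tool_rot: [[-0.323, -0.006, 0.946], [-0.946, 0.001, -0.323], [0.001, -1.0, -0.006]]
contact_force: [0.1, 0.1, -0.5]
width: 0.445
```

Request:
drive_tool:
  plan:
    - [0.2,0,-35,0,0,0,0]
    - [0.2,0,-40,0,0,0,0]
    - [0.2,0,-40,0,0,0,0]
    - [0.2,0,-30,0,0,0,0]
    - [0.2,-27.6,0,-26,0,0,0]

```text
clock: 18.35
ee_pos: [0.5673, 0.0449, 0.2681]
tool_rot: [[-0.329, 0.016, 0.944], [-0.944, -0.004, -0.329], [-0.001, -1.0, 0.016]]
contact_force: [1.1, 1.1, 0.8]
width: 0.598
```

Request:
drive_tool:
  plan:
    - [0.4,-27.6,0,-26,0,0,0]
    - [0.4,-27.6,0,-26,0,0,0]
    - [0.4,-27.6,0,-26,0,0,0]
    - [0.4,-27.6,0,-26,0,0,0]
    - [0.4,-27.6,0,-26,0,0,0]

```text
clock: 18.77
ee_pos: [0.4814, 0.2234, 0.2614]
tool_rot: [[-0.324, 0.0, 0.946], [-0.946, 0.0, -0.324], [-0.0, -1.0, 0.0]]
contact_force: [0.2, 0.1, -0.5]
width: 0.698
```

Request:
drive_tool:
  plan:
    - [0.4,-27.6,0,-26,0,0,0]
    - [0.4,-27.6,0,-26,0,0,0]
    - [0.4,0,0,0,0,7,0]
    - [0.4,0,0,0,0,7,0]
    - [0.4,0,0,0,0,7,0]

```text
clock: 19.18
ee_pos: [0.4503, 0.2921, 0.2612]
tool_rot: [[-0.644, -0.0, 0.765], [-0.765, -0.0, -0.644], [0.0, -1.0, -0.0]]
contact_force: [0.4, 0.2, 0.1]
width: 0.697
```

Request:
drive_tool:
  plan:
    - [0.4,0,0,0,0,7,0]
    - [0.4,0,0,0,0,7,0]
    - [0.4,0,0,0,0,7,0]
    - [0.4,0,0,0,0,7,0]
    - [0.4,0,0,0,0,7,0]

```text
clock: 19.6
ee_pos: [0.4509, 0.2911, 0.2612]
tool_rot: [[-0.967, -0.0, 0.255], [-0.255, 0.0, -0.967], [0.0, -1.0, -0.0]]
contact_force: [-0.6, -0.2, 0.2]
width: 0.698
```

Request:
drive_tool:
  plan:
    - [0.4,0,0,0,0,7,0]
    - [0.4,0,30,0,0,1.5,0]
    - [0.4,0,0,0,0,0,0]
    - [0.4,0,0,0,0,0,0]
    - [0.4,0,0,0,0,0,0]

```text
clock: 20.02
ee_pos: [0.4513, 0.2911, 0.2319]
tool_rot: [[-0.993, 0.0, 0.116], [-0.116, 0.0, -0.993], [-0.0, -1.0, -0.0]]
contact_force: [-0.1, -1.0, 0.6]
width: 0.696
```

```bash
python3 - <<'E'
from rig import bot
from h import *
bot.capture("side")
t=bot.capture("top");np.savez("top2.npz",**t)
c=bot.capture("wrist");np.savez("w7.npz",**c);s=bot.read_state();print(s["clock"],s["q"].round(1),s["ee_pos"].round(4),s["tool_rot"].round(4).tolist(),s["width"])
H=hsv(c);h,sa,v=H[...,0],H[...,1],H[...,2]
for A,ce,k in blobs(((h<6)|(h>173))&(sa>150)&(v>90),150):
    b=rect(k);B=cv2.boxPoints(b);W=cast(c,B,.008);print(A,ce.round(1),B.round(1).tolist(),W.round(4)[:,:2].tolist(),"tool",((W-s["ee_pos"])@s["tool_rot"]*1e3).round(1)[:,[0,2]].tolist())
im=np.zeros((384,512,3),np.uint8);im[:]=c["img"]
cv2.imwrite("pics/w7.png",im[:,:,::-1])
E
```

```text
20.1667 [ 25.4  12.1  89.5  -0.   78.3 108.7] [0.4517 0.2913 0.2325] [[-0.9933, 0.0019, 0.1159], [-0.1158, 0.0008, -0.9933], [-0.0019, -1.0, -0.0006]] 0.7020492980710024
1564 [255.6 165.1] [[238.8000030517578, 128.10000610351562], [270.0, 127.4000015258789], [272.0, 214.6999969482422], [240.8000030517578, 215.39999389648438]] [[0.5066, 0.32], [0.5123, 0.2794], [0.3933, 0.2614], [0.3871, 0.3048]] tool [[-57.4, -22.1], [-58.3, 18.9], [62.0, 23.1], [63.0, -20.8]]
```

View pics/w7.png

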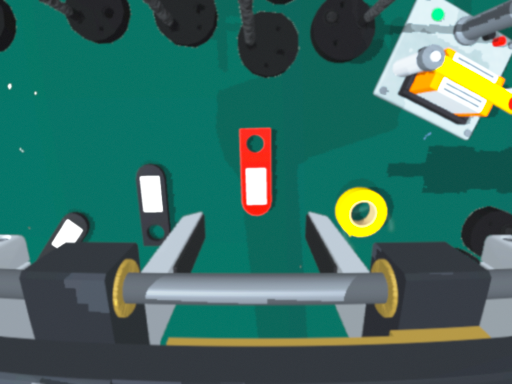

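The view shows the red tag with its white field at (256,170) and its hole at (255,144). The black look-alikes are off to the left. Descending to grasp at the balance point.

Request:
drive_tool:
  plan:
    - [0.4,6,0,0,0,-1.2,0]
    - [0.4,0,35,0,0,0,0]
    - [0.4,0,40,0,0,0,0]
    - [0.4,0,40,0,0,0,0]
    - [0.4,0,35,0,0,0,0]

```text
clock: 20.58
ee_pos: [0.4444, 0.2901, 0.0804]
tool_rot: [[-0.991, 0.001, 0.137], [-0.137, 0.0, -0.991], [-0.001, -1.0, -0.0]]
contact_force: [-0.1, 0.2, 0.1]
width: 0.698
```

Request:
drive_tool:
  plan:
    - [0.4,0,25,0,0,0,0]
    - [0.4,0,18,0,0,0,0]
    - [0.4,0,12,0,0,0,0]
    - [0.4,0,6,0,0,0,0]
    - [0.4,0,3,0,0,0,0]

```text
clock: 21.0
ee_pos: [0.4447, 0.2902, 0.017]
tool_rot: [[-0.991, -0.001, 0.137], [-0.137, -0.0, -0.991], [0.001, -1.0, 0.0]]
contact_force: [-0.3, -0.8, -0.2]
width: 0.698
```

Request:
drive_tool:
  plan:
    - [0.4,0,0,0,0,0,0]
    - [0.4,0,0,0,0,0,0]
    - [0.4,0,0,0,0,0,0]
    - [0.4,0,0,0,0,0,0]
    - [0.4,0,0,0,0,0,0]

```text
clock: 21.42
ee_pos: [0.4455, 0.2904, 0.0181]
tool_rot: [[-0.991, 0.001, 0.136], [-0.136, 0.001, -0.991], [-0.001, -1.0, -0.0]]
contact_force: [0.7, 0.8, -0.3]
width: 0.699
```

Request:
drive_tool:
  plan:
    - [0.4,0,2,0,0,0,0]
    - [0.4,0,0,0,0,0,0]
    - [-0.3,0,0,0,0,0,0]
    - [-0.3,0,0,0,0,0,0]
    - [-0.3,0,0,0,0,0,0]
  newtons: 25

```text
clock: 21.83
ee_pos: [0.4451, 0.2902, 0.0154]
tool_rot: [[-0.991, -0.0, 0.136], [-0.136, -0.0, -0.991], [0.0, -1.0, 0.0]]
contact_force: [-0.6, 0.1, 0.1]
width: 0.523
```

Request:
drive_tool:
  plan:
    - [-0.3,0,0,0,0,0,0]
    - [-0.3,0,0,0,0,0,0]
    - [-0.3,0,0,0,0,0,0]
    - [-0.3,0,0,0,0,0,0]
    - [-0.3,0,0,0,0,0,0]

```text
clock: 22.25
ee_pos: [0.4451, 0.2902, 0.0154]
tool_rot: [[-0.991, -0.0, 0.136], [-0.136, -0.0, -0.991], [0.0, -1.0, 0.0]]
contact_force: [0.0, -0.1, -1.1]
width: 0.425
```

Request:
drive_tool:
  plan:
    - [-0.3,0,-20,0,0,0,0]
    - [-0.3,0,-35,0,0,0,0]
    - [-0.3,0,-40,0,0,0,0]
    - [-0.3,0,-40,0,0,0,0]
    - [-0.3,0,-40,0,0,0,0]

```text
clock: 22.67
ee_pos: [0.4445, 0.29, 0.1921]
tool_rot: [[-0.991, -0.001, 0.136], [-0.136, -0.0, -0.991], [0.001, -1.0, 0.0]]
contact_force: [0.9, 0.5, -1.1]
width: 0.421
```

Request:
drive_tool:
  plan:
    - [-0.3,0,-30,0,0,0,0]
    - [-0.3,0,0,0,0,0,0]
    - [-0.3,0,0,0,0,0,0]
    - [-0.3,0,0,0,0,0,0]
    - [-0.3,0,0,0,0,0,0]

```text
clock: 23.08
ee_pos: [0.4438, 0.2896, 0.2183]
tool_rot: [[-0.991, -0.004, 0.136], [-0.136, -0.002, -0.991], [0.004, -1.0, 0.001]]
contact_force: [-0.5, 0.2, -0.7]
width: 0.424
```

```bash
python3 - <<'E'
from rig import bot
from h import *
bot.capture("side")
c=bot.capture("wrist");np.savez("w8.npz",**c);s=bot.read_state();print(s["clock"],s["q"].round(1),s["ee_pos"].round(4),s["tool_rot"].round(4).tolist(),s["width"])
H=hsv(c);h,sa,v=H[...,0],H[...,1],H[...,2]
k=max(blobs(((h<6)|(h>173))&(sa>150)&(v>90),150),key=lambda b:b[0])[2]
m=k.astype(np.uint8);cs,hi=cv2.findContours(m,cv2.RETR_CCOMP,cv2.CHAIN_APPROX_NONE)
zt=s["ee_pos"][2]-.016+.008
for q,hh in zip(cs,hi[0]):
    if cv2.contourArea(q)<40: continue
    b=cv2.minAreaRect(q);M=cv2.moments(q);ce=np.array([M["m10"]/M["m00"],M["m01"]/M["m00"]]);W=cast(c,ce,zt)
    print("inner" if hh[3]>=0 else "outer",cv2.contourArea(q),ce.round(1),"box",np.round(b[1],1),"tool",((W-s["ee_pos"])@s["tool_rot"]*1e3).round(1)[0], "size mm",((cast(c,cv2.boxPoints(b),zt)-s["ee_pos"])@s["tool_rot"]*1e3).round(1)[:,[0,2]].tolist())
E
```

```text
23.1833 [ 25.6  12.1  91.5  -0.   76.6 107.8] [0.4441 0.2897 0.2184] [[-0.9907, -0.0037, 0.1362], [-0.1362, -0.0019, -0.9907], [0.0039, -1.0, 0.0013]] 0.42155843520424846
outer 6762.5 [254.7 181. ] box [146.6  69.2] tool [-31.8   7.9  -0.7] size mm [[-64.2, -20.9], [-64.9, 19.3], [29.5, 23.9], [30.5, -21.8]]
inner 1259.0 [254.4 159.3] box [39.6 39.6] tool [-45.1   7.8  -0.8] size mm [[-44.9, -17.4], [-61.3, -0.7], [-44.9, 15.9], [-27.8, -0.8]]
```

Tag held: width 40 mm, hole at tool x −45, z −0.8. Up, across, and turn into line with the socket.

Request:
drive_tool:
  plan:
    - [-0.3,0,-30,0,0,0,0]
    - [-0.3,0,-32,0,0,0,0]
    - [-0.3,0,-30,0,0,0,0]
    - [-0.3,0,0,0,0,0,0]
    - [-0.3,-18.2,0,31.7,0,0,0]

```text
clock: 23.6
ee_pos: [0.4653, 0.2655, 0.3136]
tool_rot: [[-0.99, -0.0, 0.143], [-0.143, 0.005, -0.99], [-0.001, -1.0, -0.005]]
contact_force: [0.5, -0.5, -0.7]
width: 0.42
```

Request:
drive_tool:
  plan:
    - [-0.3,-18.2,0,31.7,0,0,0]
    - [-0.3,-18.2,0,31.7,0,0,0]
    - [-0.3,-18.2,0,31.7,0,0,0]
    - [-0.3,-18.2,0,31.7,0,0,0]
    - [-0.3,-18.2,0,31.7,0,0,0]

```text
clock: 24.02
ee_pos: [0.5795, 0.1152, 0.3105]
tool_rot: [[-0.991, -0.003, 0.136], [-0.136, -0.0, -0.991], [0.003, -1.0, -0.0]]
contact_force: [0.7, 0.0, -0.4]
width: 0.419
```

Request:
drive_tool:
  plan:
    - [-0.3,-18.2,0,31.7,0,0,0]
    - [-0.3,-18.2,0,31.7,0,0,0]
    - [-0.3,0,0,0,0,7,0]
    - [-0.3,0,0,0,0,7,0]
    - [-0.3,0,0,0,0,7,0]

```text
clock: 24.43
ee_pos: [0.6239, 0.0578, 0.3097]
tool_rot: [[-0.972, -0.004, -0.235], [0.235, 0.0, -0.972], [0.004, -1.0, 0.001]]
contact_force: [-0.6, 0.4, -0.7]
width: 0.422
```

Request:
drive_tool:
  plan:
    - [-0.3,0,0,0,0,2.8,0]
    - [-0.3,0,35,0,0,0,0]
    - [-0.3,0,0,0,0,0,0]
    - [-0.3,0,0,0,0,0,0]
    - [-0.3,0,0,0,0,0,0]

```text
clock: 24.85
ee_pos: [0.6241, 0.0588, 0.2772]
tool_rot: [[-0.961, -0.001, -0.275], [0.275, -0.0, -0.961], [0.001, -1.0, 0.0]]
contact_force: [0.2, 0.2, -0.0]
width: 0.421
```

```bash
python3 - <<'E'
from rig import bot
from h import *
bot.capture("side");bot.capture("side")
c=bot.capture("wrist");np.savez("w9.npz",**c);s=bot.read_state();T=s["ee_pos"];R=s["tool_rot"];print(s["clock"],T.round(4),R.round(4).tolist(),s["width"])
hole=T+R@np.array([-45,11.4,-.8])/1e3;print("hole",hole.round(4),"to pin (tool mm)",(R.T@(np.array([.666,.0465,hole[2]])-hole)*1e3).round(1))
print("proj hole",proj(c,[hole]),"pin tip",proj(c,[[.666,.0465,.144]]))
cv2.imwrite("pics/w9.png",c["img"][:,:,::-1])
E
```

```text
25.0 [0.6248 0.0589 0.2789] [[-0.9614, 0.0026, -0.275], [0.275, -0.0001, -0.9614], [-0.0025, -1.0, -0.0006]] 0.4228679568513609
hole [0.6683 0.0473 0.2676] to pin (tool mm) [ 2.  -0.   1.4]
proj hole [[255.00289849 158.36583146]] pin tip [[256.52107151 144.78354874]]
```

View pics/w9.png

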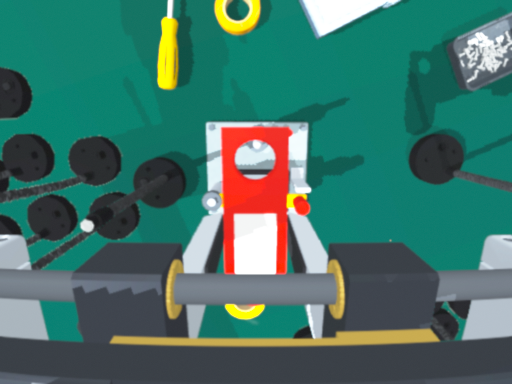

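The pin tip shows through the hole at (256,144), exactly where predicted, and the knob and pivot lie clear on both sides of the tag. Lowering.

Request:
drive_tool:
  plan:
    - [-0.3,2,0,1.4,0,0,0]
    - [-0.3,0,30,0,0,0,0]
    - [-0.3,0,35,0,0,0,0]
    - [-0.3,0,25,0,0,0,0]
    - [-0.3,0,15,0,0,0,0]

```text
clock: 25.42
ee_pos: [0.62, 0.058, 0.1701]
tool_rot: [[-0.961, -0.003, -0.275], [0.275, -0.0, -0.961], [0.003, -1.0, 0.001]]
contact_force: [-0.0, 0.1, -0.3]
width: 0.42
```

Request:
drive_tool:
  plan:
    - [-0.3,0,0,0,0,0,0]
    - [-0.3,0,0,0,0,0,0]
    - [-0.3,0,0,0,0,0,0]
    - [-0.3,0,0,0,0,0,0]
    - [-0.3,0,0,0,0,0,0]

```text
clock: 25.83
ee_pos: [0.6226, 0.0581, 0.1743]
tool_rot: [[-0.961, 0.003, -0.275], [0.275, -0.0, -0.961], [-0.003, -1.0, -0.001]]
contact_force: [0.0, -0.2, -0.3]
width: 0.423
```

```bash
python3 - <<'E'
from rig import bot
from h import *
c=bot.capture("wrist");np.savez("w10.npz",**c);s=bot.read_state();T=s["ee_pos"];R=s["tool_rot"];print(s["clock"],T.round(4),s["contact_force"].round(1))
hole=T+R@np.array([-45,11.4,-.8])/1e3;print("hole",hole.round(4),"to pin (tool mm)",(R.T@(np.array([.666,.0465,hole[2]])-hole)*1e3).round(1))
H=hsv(c);h,sa,v=H[...,0],H[...,1],H[...,2]
k=max(blobs(((h<6)|(h>173))&(sa>150)&(v>90),150),key=lambda b:b[0])[2]
cs,hi=cv2.findContours(k.astype(np.uint8),cv2.RETR_CCOMP,cv2.CHAIN_APPROX_NONE)
for q,hh in zip(cs,hi[0]):
    if cv2.contourArea(q)>300 and hh[3]>=0: print("hole circle px",cv2.minEnclosingCircle(q))
print("pin tip predicted",proj(c,[[.666,.0465,.144]]))
cv2.imwrite("pics/w10.png",cv2.resize(c["img"][100:250,170:340],(680,600),interpolation=cv2.INTER_CUBIC)[:,:,::-1])
E
```

```text
25.8833 [0.6224 0.058  0.174 ] [-0.6  0.6 -0.7]
hole [0.6659 0.0464 0.1627] to pin (tool mm) [-0.1  0.  -0.1]
hole circle px ((254.7093048095703, 158.5), 21.989730834960938)
pin tip predicted [[254.99949262 154.96659005]]
```

View pics/w10.png

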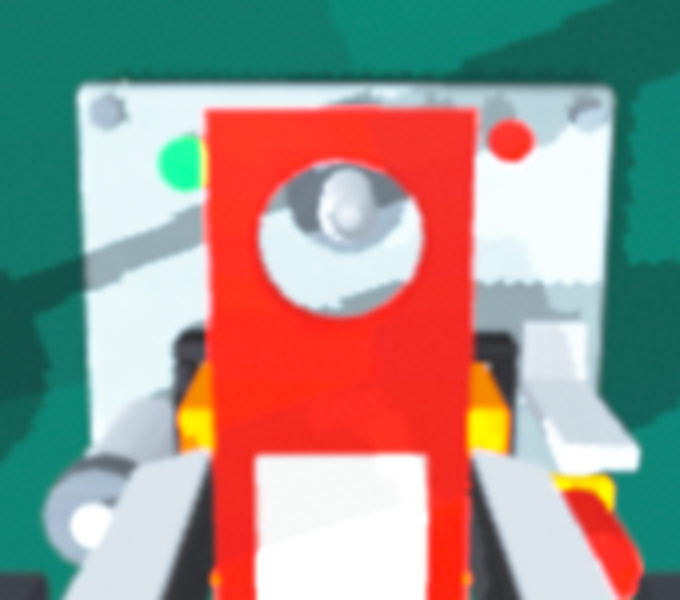

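The pin tip is inside the hole at crop (347,215); the residual is about 1 mm. Lowering over the pin.

Request:
drive_tool:
  plan:
    - [-0.3,0,12,0.5,0,0,0]
    - [-0.3,0,12,0,0,0,0]
    - [-0.3,0,12,0,0,0,0]
    - [-0.3,0,10,0,0,0,0]
    - [-0.3,0,5,0,0,0,0]

```text
clock: 26.3
ee_pos: [0.621, 0.0575, 0.1205]
tool_rot: [[-0.961, -0.001, -0.275], [0.275, -0.0, -0.961], [0.001, -1.0, 0.0]]
contact_force: [0.3, -0.2, -1.5]
width: 0.42
```

Request:
drive_tool:
  plan:
    - [-0.3,0,3,0,0,0,0]
    - [-0.3,0,0,0,0,0,0]
    - [-0.3,0,0,0,0,0,0]
    - [-0.3,0,0,0,0,0,0]
    - [-0.3,0,0,0,0,0,0]

```text
clock: 26.72
ee_pos: [0.6219, 0.0575, 0.1191]
tool_rot: [[-0.961, 0.001, -0.275], [0.275, -0.0, -0.961], [-0.001, -1.0, -0.0]]
contact_force: [-0.9, -0.4, -0.7]
width: 0.421
```

Request:
drive_tool:
  plan:
    - [0.1,0,0,0,0,0,0]
    - [0.1,0,0,0,0,0,0]
    - [0.1,0,0,0,0,0,0]
    - [0.1,0,0,0,0,0,0]
    - [0.1,0,0,0,0,0,0]

```text
clock: 27.13
ee_pos: [0.6215, 0.0575, 0.1185]
tool_rot: [[-0.961, 0.0, -0.275], [0.275, -0.0, -0.961], [-0.0, -1.0, 0.0]]
contact_force: [-0.4, -0.5, -0.2]
width: 0.549
```

Request:
drive_tool:
  plan:
    - [0.1,0,-10,0,0,0,0]
    - [0.1,0,-25,0,0,0,0]
    - [0.1,0,-35,0,0,0,0]
    - [0.1,0,-35,0,0,0,0]
    - [0.1,0,-35,0,0,0,0]

```text
clock: 27.55
ee_pos: [0.6211, 0.0575, 0.2607]
tool_rot: [[-0.961, 0.0, -0.275], [0.275, -0.0, -0.961], [-0.0, -1.0, 0.0]]
contact_force: [1.3, 0.1, 0.6]
width: 0.549
```

Request:
drive_tool:
  plan:
    - [0.1,0,-35,0,0,0,0]
    - [0.1,30,0,0,0,0,0]
    - [0.1,0,0,0,0,0,0]
    - [0.1,0,0,0,0,0,0]
    - [0.1,0,0,0,0,0,0]

```text
clock: 27.97
ee_pos: [0.5925, 0.0658, 0.2936]
tool_rot: [[-0.961, 0.0, -0.275], [0.275, -0.0, -0.961], [-0.0, -1.0, 0.0]]
contact_force: [0.2, 0.3, -1.1]
width: 0.551
```

```bash
python3 - <<'E'
from rig import bot
from h import *
c=bot.capture("wrist");np.savez("w11.npz",**c);t=bot.capture("top");s=bot.read_state();T=s["ee_pos"];print(s["clock"],T.round(4),s["contact_force"].round(1))
H=hsv(c);h,sa,v=H[...,0],H[...,1],H[...,2]
k=max(blobs(((h<6)|(h>173))&(sa>150)&(v>90),150),key=lambda b:b[0])[2]
cs,hi=cv2.findContours(k.astype(np.uint8),cv2.RETR_CCOMP,cv2.CHAIN_APPROX_NONE)
for q,hh in zip(cs,hi[0]):
    if cv2.contourArea(q)>100: print("inner" if hh[3]>=0 else "outer",cv2.contourArea(q),cv2.minAreaRect(q))
def z(u):
    x,y=np.round(u).astype(int);d=c["depth"][y,x];q=cv2.undistortPoints(np.array([[[x,y]]],float),c["intrinsics"],c["D"])[0,0];return (c["origin"]+d*(c["orientation"]@np.r_[q,1])).round(4)
a=np.radians(-16);f=np.array([np.cos(a),np.sin(a)]);p=np.array([.666,.0465])
for dx in(-.016,.017,-.025,-.045,-.06):
    for zz in(.1,):print(dx,z(proj(c,[[*(p+dx*f),zz]])[0]))
I=cv2.resize(c["img"][60:260,130:380],(600,480),interpolation=cv2.INTER_CUBIC)
cv2.imwrite("pics/w11.png",I[:,:,::-1])
t0=dict(np.load("top0.npz"));d=cv2.absdiff(t0["img"],t["img"]).max(2)
for n,x in(("tape",(246,209)),("tray",(353,141)),("lampR",(330,172)),("lampL",(229,154))):print(n,np.median(d[x[1]-6:x[1]+7,x[0]-6:x[0]+7]),d[x[1]-10:x[1]+11,x[0]-10:x[0]+11].mean().round(1))
E
```

```text
28.0667 [0.5928 0.0656 0.2927] [ 0.4 -0.5  0.2]
outer 2672.5 ((256.2662048339844, 144.34103393554688), (95.29006958007812, 34.74357604980469), 88.8982925415039)
inner 997.5 ((255.5, 161.5), (25.0, 41.0), 0.0)
inner 368.5 ((255.25001525878906, 114.75), (21.21320343017578, 21.92030906677246), 45.0)
-0.016 [0.6511 0.0512 0.0986]
0.017 [0.6826 0.0422 0.0999]
-0.025 [0.6419 0.0539 0.0978]
-0.045 [0.623  0.0593 0.0961]
-0.06 [0.6069 0.064  0.0931]
tape 5.0 43.6
tray 2.0 10.7
lampR 7.0 7.4
lampL 2.0 4.6
```

View pics/w11.png

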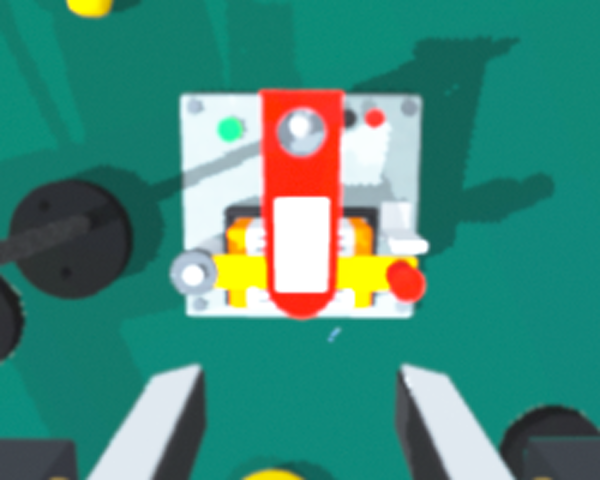

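The view shows the tag over the pin at (300,128), its tail resting on the shut lever, and the knob at (405,282). I'll check the lever angle and the bystanders numerically, then hand in.

```bash
python3 - <<'E'
from rig import bot
from h import *
c=bot.capture("wrist");t=bot.capture("top")
a=np.radians(-16);R=np.array([[np.cos(a),-np.sin(a)],[np.sin(a),np.cos(a)]]);o=np.array([.591,.0675])
p=np.array([405,280])/2.4+[130,60]
k=R.T@(cast(c,[p],.112)[0,:2]-o)-[0,.058];print("lever deg",np.degrees(np.arctan2(-k[0],-k[1])).round(1),np.hypot(*k).round(4))
h=[cast(c,[x],.103)[0,:2] for x in [(255.25,114.75)]];print("hole fix",(R.T@(h[0]-o)).round(4))
for n,i in(("before",dict(np.load("top0.npz"))),("now",t)):
    H=hsv(i);m=(H[...,0]>=20)&(H[...,0]<33)&(H[...,1]>150)&(H[...,2]>100);m[:195]=0;m[225:]=0;m[:,:225]=0;m[:,270:]=0
    b=[(A,e.round(1)) for A,e,q in blobs(m)];print("tape",n,b)
s=bot.read_state();print(s["clock"],s["contact_force"].round(1),np.abs(s["dq"]).max().round(2))
E
```

```text
lever deg -1.3 0.1114
hole fix [ 0.0756 -0.0007]
tape before [(np.int32(138), array([245.9, 209. ]))]
tape now [(np.int32(100), array([244. , 209.4]))]
28.1667 [0.1 0.8 0.4] 0.07
```

```bash
python3 -c "
from rig import bot
print(bot.sign_off())"
```

```text
the job is handed in; nothing more can be done
None
```

I put the module in the pocket and pressed it home, swung the lever shut, and hung the red tag on the pin. I then handed the job in at about 28 s; the hand-in gives no verdict.

Last checks:
- **Module:** it held under a 21 N press, and its top read 68.6 mm against 68 mm expected. I did not measure its sideways fit in the pocket after release.
- **Lever:** the arm read about 0.2° from shut when I let go. The last picture gives −1.3°, which is within image error.
- **Tag:** the hole centre is about 2–3 mm from the pin's axis and roughly 44–48 mm below the tip. The tag rests on the column's shoulder with its tail lying on the shut lever, so it is only slightly aslant.
- **Bystanders:** top-view pixels at the tray and both lamps barely changed from the start. The tape showed a smaller yellow area with a centre about 2 px over, because the arm partly covered it. Nothing came near the tape, so I take it as unmoved.
- **Robot:** clear of everything, with no contact force.

The only disagreement was the depth reading near the tag, which came out about 4 mm lower than a tag on the shoulder should be. That is more than the calibration's 2 mm, but still within the allowed range.

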